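Shut the lint box and lock its quarter-turn stud

ROBOT

A 6-joint arm with a two-finger parallel gripper is mounted at the origin on the work surface. World frame = base frame: x ahead of the robot, y to its left, z up, the work surface at z = 0. Lengths are in m, angles in degrees, forces in N, time in s.
With the tool pointing down it reaches from about 0.375 to 0.75 m from the base axis. Payload 9 kg.
Tool frame: the origin (TCP) lies between the finger pads; the fingertips stand 14 mm ahead of it and the grasp point (between the pads) lies 5 mm behind it; z points along the fingers, y is the line along which they close (so a half turn about z gives the same grasp; the last joint's range is limited). The gripper opens to 85 mm and grips with 20 to 120 N. Pads are 22 mm wide; open, the fingers measure 114 mm over their backs; the gripper's body (76 mm by 85 mm) begins 54 mm behind the grasp point. The pads swing forward as they close: fully open they stand 13 mm farther back than shut.
Start: joints at [-78.65, 5.964, 5.575, 89.605, 0, 77.527], TCP at [0.242, -0.549, 0.209] pointing down, gripper open.
Joint ranges: [-171.21, 171.21], [-48.23, 106.86], [-62.78, 66.21], [-105.2, 120.99], [-86.42, 89.51], [-180, 180]. Speed limits (degrees/s): [127.2, 127.2, 147.25, 180, 180, 180].

INTERFACE

Orientations are given as [roll, pitch, yaw] about the fixed x, y, z axes, in that order (R = Rz(yaw) Ry(pitch) Rx(roll)).
In Python, from cell import env gives the robot as it stands. The module is installed in compiled form; this text tells all that it offers.
- The arm moves only by the tool move_arm, never from a script. Its arguments are lists of equal length, an entry for each row: "delta_pos": the shift along the tool's x, y, z in mm, a list of three; "twist": the turn, a rotation vector about the tool's x, y, z in rad, a list of three; "claw": the closure, from -1 (fully open) to 1 (shut), so that 0 is half open. In form: {"delta_pos": [[tx, ty, tz], ...], "twist": [[rx, ry, rz], ...], "claw": [claw, ...]}. A call has 1 to 12 rows; each row shifts and turns the commanded pose from where the row before left it, along the tool's axes as they then stand; what a row does not reach is not made up. A row lasts 1/10 s, in which the tool goes at most 50 mm and 8.59 degrees, less where a joint would pass 70% of its speed; a pose out of reach is approached as far as the arm can. A call with a gripper value outside its range is refused whole. The fingers move at their own pace and stop on an object; "grip_force" is the grip in N (left out, the last holds). Time passes only in rows, so rows that do not move let the fingers close. It gives the time, the measured TCP pose, the force, the opening and the grip force at its end, in the units of the state.
- env.observe(): the state, without advancing time (a new reading comes with each control period).
- env.grab_frame(name): name is "scene" or "top" or "wrist"; returns a dict with "color" (384x512x3 uint8, red, green, blue), "fx", "fy", "cx", "cy" (pixels), "R" (3x3) and "t" (3): a world point X has camera coordinates R X + t; the wrist camera has in their place "hand_eye" (4x4, takes a point from camera to tool coordinates, whose origin is the TCP and whose axes are the flange's). Camera axes: x right, y down, z forward; pixel columns grow to the right and rows downward; lengths in m; the calibration is good to about 2 mm. A picture is of the moment at which its call begins: read the wrist's pose just before it. There is no depth.
- env.hand_in(): hands the job in; it is judged then, once.
The state is a dict: "clock": time; "q": joint angles; "dq": joint speeds; "joint_torque": joint torques, N m; "ee_pos": TCP position; "eef_rot": TCP orientation; "ft_force": force on the tool from outside, world axes, zero at the start; "wrist_torque": the same for the moment, N m; "opening": finger opening in m; "grasp_force": force on a finger pad.
Only numpy, scipy, OpenCV 4.12 (cv2) and the standard library are available. Lean on these libraries where they do the work, as an engineer would, in place of code of your own. Each camera call takes 0.05 s, during which the arm holds its last target. There are 200 camera calls.

TASK

The sliding hatch of the dryer's lint box has been left open. Push the hatch fully shut, then press the big slotted stud on it and turn it clockwise until it drops down into its catch. Leave it locked, and do not disturb the bottle, the cup and the brush.

Things in the scene. Friction and masses are not known exactly. Their poses are not given: they have to be found in the camera images.
- lint_box: white steel box, 240 (x) x 370 (y) x 80 mm high, screwed to the counter. Origin on the counter straight below the stud's axis when the hatch is shut; the box reaches from y = -170 to y = +200 mm and x = -120 to +120 mm of it. Its deck is 80 mm above the counter, with an opening at y = -125 to -45 mm that the hatch must cover. Two low guide rails (8 mm high) run along y at x = -97 and +97 mm.
- hatch (a joint): opening of the aluminium sliding hatch in m: 0 = fully shut against its stop, grows as it slides towards the box's +y (at most 0.10). Starts open by 55 to 95 mm. Stiff: about 5 N moves it. The hatch plate is 180 x 220 x 4 mm, its upper face 85 mm above the counter.
- upstand (a point): middle of the outer (+y) face of the upstand on the hatch's trailing edge, a flat bar 140 mm long (along the box's x), 8 mm thick, that stands 24 mm above the hatch plate, 80 mm to the box's +y side of the stud's axis. This point is 10 mm below the bar's top edge, 99 mm above the counter. Pushing this face towards the box's -y shuts the hatch. The axes are the box's.
- stud_slot (a point): middle of the floor of the stud's slot, on the stud's axis; moves with the hatch and the stud. The stud's head is a grey round disc, 92 mm across and 6 mm thick, with two half-moon ribs 16 mm high that leave a slot 30 mm wide, straight across the head and open at both ends. x runs along the slot, z up. The slot floor starts 103 mm above the counter, the tops of the ribs 119 mm. Two fingertips standing in the slot, or a closed pair, can press and turn it.
- stud_turn (a joint): turn of the stud in rad, clockwise seen from above: 0 = its stop, slot along the box's x; at most 1.8. Turns only with the slot, takes about 0.2 Nm, and more while pressed. Starts at 0 to 0.2. The hidden catch lies somewhere between 1.0 and 1.6, at a different place each time; the stud falls in only within about 0.09 rad of it, with the hatch shut to 3 mm or better.
- stud_drop (a joint): how far the stud has gone down, in m: 0 = up, at the start. It stays where it is left and takes about 5 N to press down. Off the catch it goes down 2 mm and then stands on a hard ledge; over the catch, and pressed, it drops to 11 mm (slot floor then 92 mm above the counter), and can then no longer be turned and the hatch no longer slides.
- softener: white upright bottle, 72 mm across, 190 mm high; origin in the centre of its underside. To be left alone.
- scoop_cup: white plastic cup with a handle, 76 mm across, 80 mm high; origin in the centre of its underside. To be left alone.
- lint_brush: wooden brush, 200 mm long, lying on the counter along its x; origin in the centre of its underside. To be left alone.

How it is judged:
By the outcome, as a careful person would: the job done as asked, in the order asked, and still so for the second after the job is handed in, with the robot touching nothing.
It also fails if it takes over 61 s, if anything falls off the work surface, if the arm or the gripper's body presses on something with over 40 N, if the wrist force passes 120 N, or if a joint passes its speed limit or range.

## Working session

There is one attempt and no reset: what is moved stays moved. The work goes in short steps, Python scripts to look and compute and a tool call to move; the robot and the scene stay as the last step left them, time stands still between calls to the robot, and variables do not carry over. Pictures are saved under pics/ and viewed, at most 10 in all, crops included, and the job is handed in when it is done.

Besides the shell and the picture viewer there is one more tool, called after ">>>" in YAML: its name, and indented under it one key for each argument. move_arm: Moves the arm, as the interface text tells. Its arguments: {"type":"object","properties":{"delta_pos":{"type":"array"},"twist":{"type":"array"},"claw":{"type":"array"},"grip_force":{"type":"number"}},"required":["delta_pos","twist","claw"]}

```bash
mkdir -p pics
python3 - <<'E'
from cell import env
import cv2,numpy as np
o=env.observe();print(o)
ims=[]
for n in("top","scene"):
    f=env.grab_frame(n);cv2.imwrite(f"pics/{n}0.png",f["color"][:,:,::-1]);print(n,f["fx"],f["cx"],f["cy"],f["R"],f["t"])
    np.savez(f"{n}0.npz",**f)
E
```

```text
{'clock': 0.0, 'q': array([-7.86495060e+01,  5.99829672e+00,  5.52497061e+00,  8.96052179e+01,
       -4.50925549e-04,  7.75276238e+01]), 'dq': array([ 0.02408548, -0.09300746,  0.02252661,  0.03458731, -0.05498173,
        0.05784607]), 'joint_torque': array([-1.99879769e-04, -5.56925440e+01,  5.03655732e+01,  1.64944940e-02,
       -4.10752682e-04,  7.93959373e-06]), 'ee_pos': array([ 0.24228452, -0.54848958,  0.20790558]), 'eef_rot': array([-1.79923212e+02, -1.65227636e-02,  2.38228594e+01]), 'ft_force': array([-0.21571764,  1.00173171, -0.18326264]), 'wrist_torque': array([-0.02531456,  0.03217376,  0.00575135]), 'grasp_force': 0.0, 'opening': 0.08530624518193923}
top 498.64625991985145 259.60515746386517 190.9388032269517 [[-0.02399352 -0.99969595  0.0056853 ]
 [-0.98477483  0.02265523 -0.17235217]
 [ 0.17217097 -0.00973408 -0.98501899]] [0.01240556 0.51819469 1.66208734]
scene 407.347627707646 253.30555798188772 181.92119840610593 [[ 0.82423337  0.5662191  -0.00593964]
 [ 0.3467559  -0.51300244 -0.78523172]
 [-0.44766024  0.64515458 -0.61917354]] [-0.448504   -0.07888138  1.67748805]
```

View pics/top0.png

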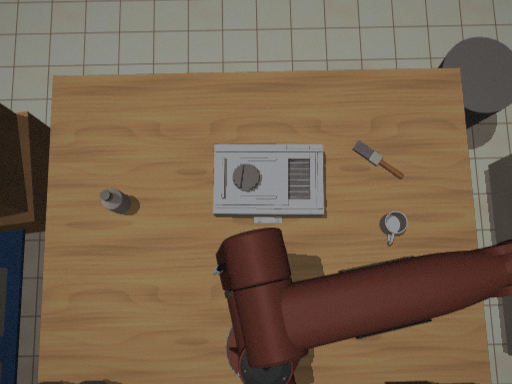

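View pics/scene0.png

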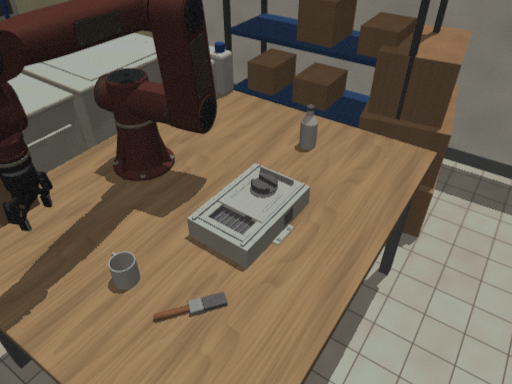

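The top view shows the box at cols 213–324, rows 145–215. The opening is on its right (−y world), the stud is near (246,178) and the upstand near (224,178). The scene view agrees, with the bottle, cup and brush well clear of the box.

```bash
cat > h.py <<'E'
import numpy as np,cv2
def ray(f,uv,z):
    R,t=f["R"],f["t"];d=R.T@np.array([(uv[0]-f["cx"])/f["fx"],(uv[1]-f["cy"])/f["fy"],1]);c=-R.T@t
    return c+d*(z-c[2])/d[2]
def pix(f,X):
    c=f["R"]@np.array(X)+f["t"];return f["fx"]*c[0]/c[2]+f["cx"],f["fy"]*c[1]/c[2]+f["cy"]
E
python3 - <<'E'
from h import *
f=dict(np.load("top0.npz"));im=f["color"]
hsv=cv2.cvtColor(im,cv2.COLOR_RGB2HSV)
m=((hsv[...,1]<50)&(hsv[...,2]>90)).astype(np.uint8)
m[:,:205]=0;m[:,332:]=0;m[:138]=0;m[225:]=0
m=cv2.morphologyEx(m,cv2.MORPH_CLOSE,np.ones((9,9)))
c=max(cv2.findContours(m,0,1)[0],key=cv2.contourArea)
r=cv2.minAreaRect(c);b=cv2.boxPoints(r);print(r);P=np.array([ray(f,p,.08) for p in b]);print(b,P)
print([np.linalg.norm(P[i]-P[i-1]) for i in range(4)])
for uv,z in(((246,178),.119),((224,178),.109)):print(ray(f,uv,z))
cv2.imwrite("pics/crop0.png",cv2.resize(im[130:235,200:340,::-1],None,fx=5.7,fy=5.7,interpolation=cv2.INTER_CUBIC))
E
```

```text
((268.0, 183.0), (78.0, 110.0), 90.0)
[[213. 144.]
 [323. 144.]
 [323. 222.]
 [213. 222.]] [[ 0.67813835  0.15538694  0.08      ]
 [ 0.66972432 -0.21949577  0.08      ]
 [ 0.4027742  -0.20722858  0.08      ]
 [ 0.41129658  0.1574942   0.08      ]]
[np.float64(0.26685008789242304), np.float64(0.37497712012093776), np.float64(0.26723183624101576), np.float64(0.3648223367938355)]
[0.54959362 0.0446294  0.119     ]
[0.55327821 0.1175187  0.109     ]
```

View pics/crop0.png

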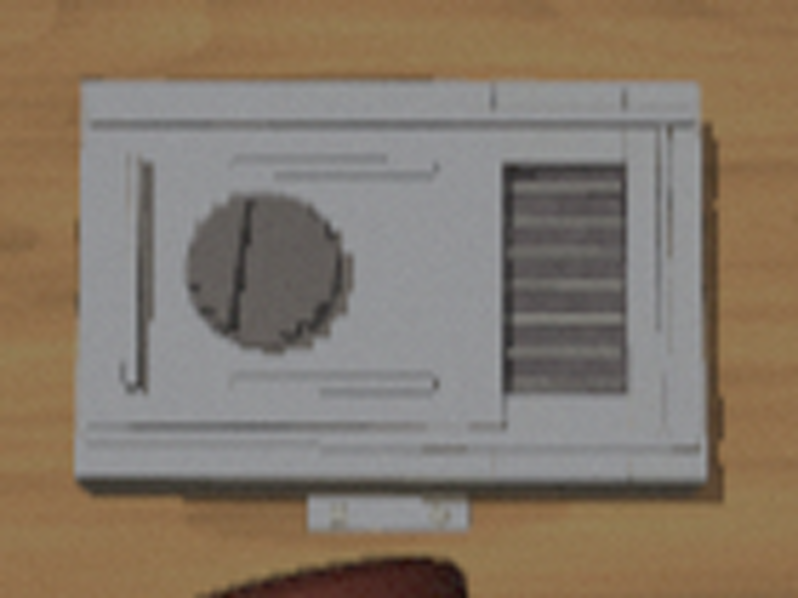

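The crop shows the deck corners at about (80,82), (698,82), (707,472) and (78,475). The opening's −y edge is at col 625. The stud disc is centred near (265,272) and the upstand is at cols 128–152, rows 155–392. The stud's slot runs nearly vertically, which is along the box's x.

Run:
```python
from h import *
f=dict(np.load("top0.npz"))
g=lambda c,r,z:ray(f,((c+.5)/5.7-.5+200,(r+.5)/5.7-.5+130),z)
P=[g(*p,.08) for p in((80,82),(698,82),(707,472),(78,475))]
for p in P:print(p.round(4))
cen=np.mean(P,0)
d1=P[0]-P[1];d2=P[3]-P[2];d3=g(625,165,.08)-g(625,390,.08)
for d in(d1,d2):print(np.degrees(np.arctan2(-d[0],d[1])),np.linalg.norm(d))
print("x-ax",np.degrees(np.arctan2(d3[1],d3[0])),cen)
print("openedge",g(625,165,.08),g(625,390,.08))
print("stud",g(263,272,.116),"ups",g(128,155,.109),g(128,392,.109))
```

```text
[0.6782 0.1533 0.08  ]
[ 0.6699 -0.2162  0.08  ]
[ 0.4348 -0.2108  0.08  ]
[0.4416 0.1564 0.08  ]
-1.2857360173470043 0.3695966898994586
-1.0571127604595671 0.3671917325907785
x-ax -2.3582572988474353 [ 0.55611981 -0.0293493   0.08      ]
openedge [ 0.61991422 -0.17044272  0.08      ] [ 0.48439296 -0.1648616   0.08      ]
stud [0.55254841 0.04553172 0.116     ] ups [0.62551896 0.12318807 0.109     ] [0.48525973 0.12473369 0.109     ]
```

>>> move_arm:
  delta_pos:
    - [0,0,0]
    - [0,0,0]
    - [0,0,0]
    - [0,0,0]
    - [0,0,0]
    - [0,0,0]
    - [0,0,0]
    - [0,0,0]
    - [0,0,0]
    - [0,0,0]
    - [0,0,0]
    - [0,0,0]
  twist:
    - [0,0,-0.1425]
    - [0,0,-0.1425]
    - [0,0,-0.1425]
    - [0,0,-0.1425]
    - [0,0,-0.1425]
    - [0,0,-0.1425]
    - [0,0,-0.1425]
    - [0,0,-0.1425]
    - [0,0,-0.1425]
    - [0,0,-0.1425]
    - [0,0,-0.1425]
    - [0,0,-0.1425]
  claw: [0,0,0,0,0,0,0,0,0,0,0,0]

```text
clock: 1.3
ee_pos: [0.2423, -0.5486, 0.2082]
eef_rot: [180.0, -0.0, 122.1]
ft_force: [0.1, -0.1, 0.2]
opening: 0.043
grasp_force: 0.0
```

>>> move_arm:
  delta_pos:
    - [0,0,0]
    - [0,0,0]
    - [0,0,0]
    - [0,0,0]
    - [0,0,0]
    - [0,0,0]
    - [0,0,0]
    - [0,0,0]
    - [0,0,0]
    - [0,0,0]
    - [0,0,0]
    - [0,0,0]
  twist:
    - [0,0,-0.1425]
    - [0,0,-0.1425]
    - [0,0,-0.1425]
    - [0,0,-0.1425]
    - [0,0,-0.1425]
    - [0,0,-0.1425]
    - [0,0,-0.1425]
    - [0,0,-0.1425]
    - [0,0,-0.1425]
    - [0,0,-0.1425]
    - [0,0,-0.1425]
    - [0,0,-0.1425]
  claw: [0,0,0,0,0,0,0,0,0,0,0,0]

```text
clock: 2.5
ee_pos: [0.2423, -0.5487, 0.2082]
eef_rot: [180.0, 0.0, -139.9]
ft_force: [0.3, 0.2, 0.7]
opening: 0.0427
grasp_force: 0.0
```

>>> move_arm:
  delta_pos:
    - [0,0,0]
    - [0,0,0]
    - [0,0,0]
    - [0,0,0]
    - [0,0,0]
    - [0,0,0]
    - [0,0,0]
  twist:
    - [0,0,-0.1425]
    - [0,0,-0.1425]
    - [0,0,-0.1425]
    - [0,0,-0.1425]
    - [0,0,-0.1425]
    - [0,0,-0.1425]
    - [0,0,0]
  claw: [0,0,0,0,0,0,0]

```text
clock: 3.2
ee_pos: [0.2423, -0.5487, 0.2083]
eef_rot: [180.0, 0.0, -91.1]
ft_force: [-0.3, 0.7, -0.5]
opening: 0.0427
grasp_force: 0.0
```

>>> move_arm:
  delta_pos:
    - [-40,-16.6,0]
    - [-40,-16.6,0]
    - [-40,-16.6,0]
    - [-40,-16.6,0]
    - [-40,-16.6,0]
    - [-40,-16.6,0]
    - [-40,-16.6,0]
    - [-40,-16.6,0]
    - [-40,-16.6,0]
    - [-40,-16.6,0]
    - [-40,-16.6,0]
    - [-40,-16.6,0]
  twist:
    - [0,0,0]
    - [0,0,0]
    - [0,0,0]
    - [0,0,0]
    - [0,0,0]
    - [0,0,0]
    - [0,0,0]
    - [0,0,0]
    - [0,0,0]
    - [0,0,0]
    - [0,0,0]
    - [0,0,0]
  claw: [0,0,0,0,0,0,0,0,0,0,0,0]

```text
clock: 4.4
ee_pos: [0.4523, -0.0715, 0.2087]
eef_rot: [-180.0, -0.0, -91.5]
ft_force: [1.2, -0.1, 0.1]
opening: 0.0426
grasp_force: 0.0
```

>>> move_arm:
  delta_pos:
    - [-40,-16.6,0]
    - [-40,-16.6,0]
    - [-40,-16.6,0]
    - [-40,-16.6,0]
    - [-40,-16.6,0]
    - [-40,-16.6,0]
    - [0,0,0]
    - [0,0,0]
  twist:
    - [0,0,0]
    - [0,0,0]
    - [0,0,0]
    - [0,0,0]
    - [0,0,0]
    - [0,0,0]
    - [0,0,0]
    - [0,0,0]
  claw: [0,0,0,0,0,0,0,0]

```text
clock: 5.2
ee_pos: [0.5563, 0.1652, 0.208]
eef_rot: [179.9, -0.0, -91.3]
ft_force: [-1.0, -0.0, -0.0]
opening: 0.0425
grasp_force: 0.0
```

Run:
```python
from cell import env
import cv2,numpy as np
o=env.observe();print(o["ee_pos"],o["eef_rot"],o["q"])
f=env.grab_frame("wrist");print({k:v for k,v in f.items() if k!="color"})
cv2.imwrite("pics/w1.png",f["color"][:,:,::-1]);np.savez("w1.npz",p=o["ee_pos"],r=o["eef_rot"],**f)
```

```text
[0.55633682 0.16516775 0.20796176] [ 1.79922409e+02 -2.64181818e-02 -9.13251379e+01] [ 3.64260618e+00  2.61680598e+00  1.99392963e+00  8.94567109e+01
 -1.95999344e-02 -8.50322245e+01]
{'fx': 293.3043629838163, 'fy': 293.3043629838163, 'cx': 251.29438630391675, 'cy': 192.8925805053233, 'hand_eye': array([[-4.06712315e-04, -9.61482006e-01, -2.74867580e-01,
         6.99280788e-02],
       [ 9.99999917e-01, -3.92549745e-04, -1.06534081e-04,
        -1.10302417e-03],
       [-5.46859658e-06, -2.74867600e-01,  9.61482086e-01,
        -1.64575190e-01],
       [ 0.00000000e+00,  0.00000000e+00,  0.00000000e+00,
         1.00000000e+00]])}
```

View pics/w1.png

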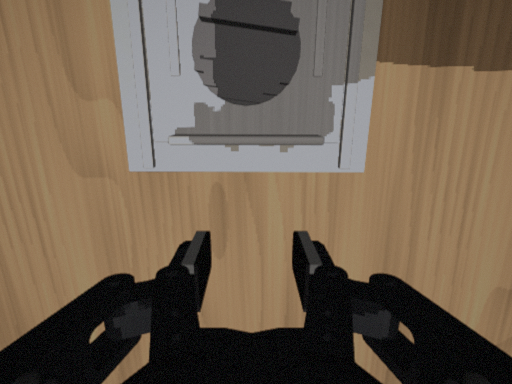

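The wrist view shows the upstand bar at cols 168–323, rows 135–145, and the box's +y deck edge at row 172. The stud disc is at cols 192–300. One rib's wall line runs from (200,18) to (298,33), so the stud is turned slightly.

```bash
cat >> h.py <<'E'
from scipy.spatial.transform import Rotation as Ro
def wf(p,r,f):
    H=f["hand_eye"];A=Ro.from_euler("xyz",r,degrees=True).as_matrix();Rc=A@H[:3,:3];c=A@H[:3,3]+p
    g=dict(f);g["R"]=Rc.T;g["t"]=-Rc.T@c;return g
E
python3 - <<'E'
from h import *
d=dict(np.load("w1.npz"));f=wf(d["p"],d["r"],d)
for n,uv,z in(("ups L",(168,145),.085),("ups R",(323,145),.085),("upstopL",(168,135),.109),("upstopR",(323,135),.109),("deckL",(129,172),.08),("deckR",(364,172),.08),("rib0",(200,18),.103),("rib1",(298,33),.103),("rib0t",(200,18),.119),("rib1t",(298,33),.119),("tipL",(200,233),.19)):
    print(n,ray(f,uv,z).round(4))
a,b=ray(f,(200,18),.119),ray(f,(298,33),.119);print(np.degrees(np.arctan2(*(a-b)[1::-1])))
E
```

```text
ups L [0.6375 0.1269 0.085 ]
ups R [0.4866 0.1305 0.085 ]
upstopL [0.6298 0.1155 0.109 ]
upstopR [0.4928 0.1188 0.109 ]
deckL [0.6813 0.1537 0.08  ]
deckR [0.4425 0.1594 0.08  ]
rib0 [0.5959 0.0227 0.103 ]
rib1 [0.5156 0.0356 0.103 ]
rib0t [0.5935 0.027  0.119 ]
rib1t [0.518  0.0392 0.119 ]
tipL [0.5922 0.1746 0.19  ]
-9.126174883509686
```

>>> move_arm:
  delta_pos:
    - [0,-1,20]
    - [0,-1,20]
    - [0,0,20]
    - [0,0,20]
    - [0,0,16]
    - [0,0,8]
    - [0,0,0]
    - [0,0,0]
  twist:
    - [0,0,0]
    - [0,0,0]
    - [0,0,0]
    - [0,0,0]
    - [0,0,0]
    - [0,0,0]
    - [0,0,0]
    - [0,0,0]
  claw: [0,0,0,0,0,0,0,0]

```text
clock: 6.05
ee_pos: [0.559, 0.1642, 0.1055]
eef_rot: [-179.9, -0.0, -91.3]
ft_force: [0.1, -0.2, -0.6]
opening: 0.0427
grasp_force: 0.0
```

>>> move_arm:
  delta_pos:
    - [8,0,0]
    - [8,0,0]
    - [6,0,0]
    - [5,0,0]
    - [5,0,0]
    - [5,0,0]
    - [5,0,0]
    - [5,0,0]
  twist:
    - [0,0,0]
    - [0,0,0]
    - [0,0,0]
    - [0,0,0]
    - [0,0,0]
    - [0,0,0]
    - [0,0,0]
    - [0,0,0]
  claw: [0,0,0,0,0,0,0,0]

```text
clock: 6.85
ee_pos: [0.5576, 0.1171, 0.1047]
eef_rot: [-180.0, -0.0, -91.2]
ft_force: [-0.0, -0.7, -0.6]
opening: 0.0426
grasp_force: 0.0
```

Run:
```python
from cell import env
import cv2,numpy as np
o=env.observe();print(o["ee_pos"],o["ft_force"])
f=env.grab_frame("wrist")
cv2.imwrite("pics/w2.png",f["color"][:,:,::-1])
```

```text
[0.55759867 0.11706944 0.10466736] [-0.00589811 -0.6655026  -0.58982151]
```

View pics/w2.png

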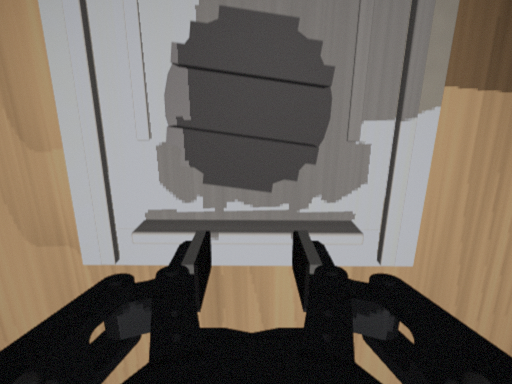

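The view from just before contact shows the bar's top face at rows 232–243 and the fingertips right behind it.

Run:
```python
from h import *
d=dict(np.load("w1.npz"));f=wf(np.array([.5576,.1171,.1047]),np.array([180,0,-91.2]),d)
for n,uv,z in(("barouter top",(247,243),.109),("bar inner top",(247,232),.109),("deck edge",(247,265),.08),("slot a",(175,66),.119),("b",(332,87),.119),("slot c",(168,126),.119),("d",(318,146),.119),("c3",(168,126),.103),("d3",(318,146),.103)):
    print(n,ray(f,uv,z).round(4))
```

```text
barouter top [0.5614 0.1241 0.109 ]
bar inner top [0.5613 0.1169 0.109 ]
deck edge [0.5626 0.1553 0.08  ]
slot a [0.593  0.0268 0.119 ]
b [0.518  0.0378 0.119 ]
slot c [0.5991 0.0544 0.119 ]
d [0.5236 0.066  0.119 ]
c3 [0.6035 0.0552 0.103 ]
d3 [0.5201 0.068  0.103 ]
```

>>> move_arm:
  delta_pos:
    - [-9,0,0]
    - [-10,0,0]
    - [-10,0,0]
    - [0,0,3]
    - [0,0,3]
    - [0,0,0]
  twist:
    - [0,0,0]
    - [0,0,0]
    - [0,0,0]
    - [0,0,0]
    - [0,0,0]
    - [0,0,0]
  claw: [0,0,0,0,0,0]

```text
clock: 7.5
ee_pos: [0.5578, 0.1465, 0.0979]
eef_rot: [179.9, -0.0, -91.2]
ft_force: [0.6, -0.4, 0.4]
opening: 0.0424
grasp_force: 0.0
```

Run:
```python
from cell import env
import cv2,numpy as np
o=env.observe();print(o["ee_pos"],o["ft_force"])
f=env.grab_frame("scene")
from h import pix
p=o["ee_pos"]
for dz in(14,-24):print(pix(f,p-[0,0,dz/1000]),pix(f,p+[.035,0,-dz/1000]))
cv2.imwrite("pics/s2.png",cv2.resize(f["color"][110:260,180:330,::-1],None,fx=4,fy=4,interpolation=cv2.INTER_CUBIC))
```

```text
[0.55780055 0.14645264 0.0978999 ] [ 0.60668033 -0.43193689  0.36530252]
(np.float64(279.2592695566068), np.float64(174.58715946838856)) (np.float64(287.6172056080709), np.float64(177.90675079033602))
(np.float64(279.61779656954553), np.float64(166.0666945381367)) (np.float64(288.1170678099751), np.float64(169.34757899685582))
```

View pics/s2.png

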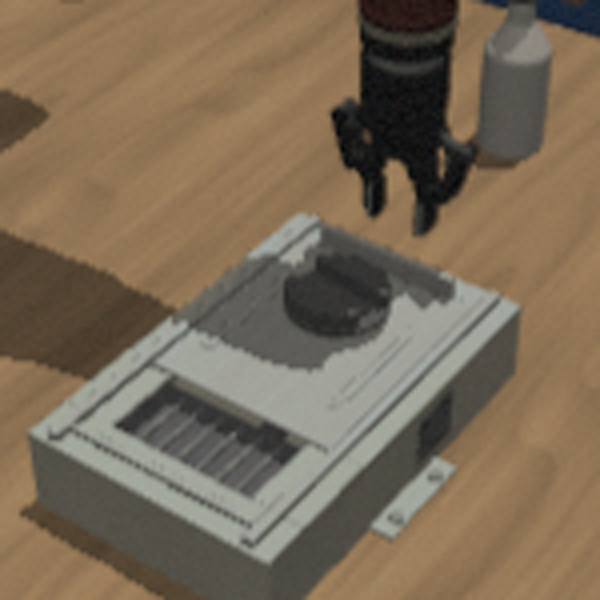

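The fingertips show at crop (372,215) and (425,232), which is about px (273,164) and (286,168). That puts them about 24 mm behind the reported TCP along the tool, not 14 mm ahead, so the push passed above the bar. I'll go lower in small steps and check the force.

>>> move_arm:
  delta_pos:
    - [0,0,6]
    - [0,0,6]
    - [0,0,5]
    - [0,0,4]
    - [0,0,3]
    - [0,0,3]
    - [0,0,0]
  twist:
    - [0,0,0]
    - [0,0,0]
    - [0,0,0]
    - [0,0,0]
    - [0,0,0]
    - [0,0,0]
    - [0,0,0]
  claw: [0,0,0,0,0,0,0]

```text
clock: 8.25
ee_pos: [0.558, 0.1464, 0.0712]
eef_rot: [180.0, -0.0, -91.2]
ft_force: [0.1, -0.4, -0.1]
opening: 0.0426
grasp_force: 0.0
```

>>> move_arm:
  delta_pos:
    - [5,0,0]
    - [5,0,0]
    - [5,0,0]
    - [5,0,0]
    - [0,0,0]
  twist:
    - [0,0,0]
    - [0,0,0]
    - [0,0,0]
    - [0,0,0]
    - [0,0,0]
  claw: [0,0,0,0,0]

```text
clock: 8.75
ee_pos: [0.5579, 0.126, 0.0719]
eef_rot: [-180.0, 0.0, -91.3]
ft_force: [-0.6, 1.6, 0.3]
opening: 0.0425
grasp_force: 0.7
```

>>> move_arm:
  delta_pos:
    - [5,0,0]
    - [5,0,0]
    - [5,0,0]
    - [5,0,0]
    - [5,0,0]
  twist:
    - [0,0,0]
    - [0,0,0]
    - [0,0,0]
    - [0,0,0]
    - [0,0,0]
  claw: [0,0,0,0,0]

```text
clock: 9.25
ee_pos: [0.5572, 0.1019, 0.0719]
eef_rot: [-180.0, 0.1, -91.2]
ft_force: [-0.0, 5.9, 1.7]
opening: 0.0425
grasp_force: 2.9
```

>>> move_arm:
  delta_pos:
    - [5,0,0]
    - [5,0,0]
    - [5,0,0]
    - [5,0,0]
    - [5,0,0]
    - [5,0,0]
    - [5,0,0]
    - [4,0,0]
    - [3,0,0]
    - [3,0,0]
  twist:
    - [0,0,0]
    - [0,0,0]
    - [0,0,0]
    - [0,0,0]
    - [0,0,0]
    - [0,0,0]
    - [0,0,0]
    - [0,0,0]
    - [0,0,0]
    - [0,0,0]
  claw: [0,0,0,0,0,0,0,0,0,0]

```text
clock: 10.25
ee_pos: [0.556, 0.0569, 0.0718]
eef_rot: [180.0, 0.1, -91.2]
ft_force: [-1.3, 5.5, 2.3]
opening: 0.0427
grasp_force: 2.7
```

>>> move_arm:
  delta_pos:
    - [2,0,0]
    - [2,0,0]
    - [2,0,0]
  twist:
    - [0,0,0]
    - [0,0,0]
    - [0,0,0]
  claw: [0,0,0]

```text
clock: 10.55
ee_pos: [0.5559, 0.0509, 0.0718]
eef_rot: [180.0, 0.1, -91.2]
ft_force: [-1.5, 5.4, 2.5]
opening: 0.0423
grasp_force: 2.6
```

>>> move_arm:
  delta_pos:
    - [2,0,0]
    - [2,0,0]
    - [2,0,0]
  twist:
    - [0,0,0]
    - [0,0,0]
    - [0,0,0]
  claw: [0,0,0]

```text
clock: 10.85
ee_pos: [0.5558, 0.0478, 0.0719]
eef_rot: [180.0, 0.4, -91.2]
ft_force: [-0.0, 27.0, 4.3]
opening: 0.0428
grasp_force: 13.4
```

>>> move_arm:
  delta_pos:
    - [2,0,0]
    - [1,0,0]
    - [1,0,0]
  twist:
    - [0,0,0]
    - [0,0,0]
    - [0,0,0]
  claw: [0,0,0]

```text
clock: 11.15
ee_pos: [0.5557, 0.0478, 0.072]
eef_rot: [-180.0, 0.8, -91.0]
ft_force: [1.1, 43.0, 3.9]
opening: 0.0423
grasp_force: 21.4
```

>>> move_arm:
  delta_pos:
    - [-8,0,0]
    - [-12,0,0]
    - [0,0,-20]
    - [0,0,-25]
    - [0,0,-25]
    - [15,0,0]
    - [15,0,0]
    - [0,0,0]
    - [0,0,0]
  twist:
    - [0,0,0]
    - [0,0,0]
    - [0,0,0]
    - [0,0,0]
    - [0,0,0]
    - [0,0,0]
    - [0,0,0]
    - [0,0,0]
    - [0,0,0]
  claw: [0,0,0,0,0,0,0,0,0]

```text
clock: 12.05
ee_pos: [0.5551, 0.0298, 0.1405]
eef_rot: [179.9, 0.0, -91.3]
ft_force: [0.4, 0.5, -1.0]
opening: 0.0427
grasp_force: 0.0
```

Run:
```python
from cell import env
import cv2,numpy as np
o=env.observe();print(o["ee_pos"],o["eef_rot"],o["ft_force"])
f=env.grab_frame("wrist")
cv2.imwrite("pics/w3.png",f["color"][:,:,::-1]);np.savez("w3.npz",p=o["ee_pos"],r=o["eef_rot"],**f)
```

```text
[0.55508049 0.02981201 0.14046933] [ 1.79894774e+02  2.53815397e-03 -9.13241256e+01] [ 0.43389797  0.45935729 -1.02542705]
```

View pics/w3.png

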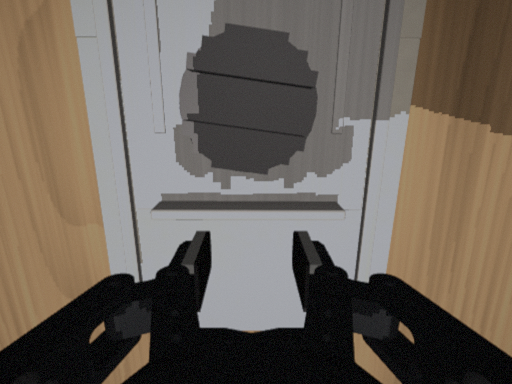

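The view shows the hatch shut: the opening is covered and the bar is at rows 203–218. The stud's slot edges run (190,70)–(316,87) and (184,121)–(306,136), with the head outline at cols 180–317 and rows 24–173.

Run:
```python
from h import *
d=dict(np.load("w3.npz"));f=wf(d["p"],d["r"],d)
Q=[ray(f,uv,.119) for uv in((190,70),(316,87),(184,121),(306,136))]
for q in Q:print(q.round(4))
print("mid",np.mean(Q,0))
for uv in((250,24),(240,173),(180,100),(317,105)):print(ray(f,uv,.119).round(4))
for a,b in((0,1),(2,3)):
    v=Q[a]-Q[b];print(np.degrees(np.arctan2(v[1],v[0])))
print("bar",ray(f,(152,218),.109),ray(f,(343,218),.109))
```

```text
[ 0.5901 -0.0631  0.119 ]
[ 0.5155 -0.0519  0.119 ]
[ 0.5962 -0.034   0.119 ]
[ 0.5207 -0.0231  0.119 ]
mid [ 0.55562305 -0.04302179  0.119     ]
[ 0.5542 -0.0864  0.119 ]
[ 5.628e-01 -5.000e-04  1.190e-01]
[ 0.5975 -0.0464  0.119 ]
[ 0.5145 -0.0415  0.119 ]
-8.531639616990145
-8.220127268891131
bar [0.62695485 0.03279975 0.109     ] [0.49089274 0.03609563 0.109     ]
```

>>> move_arm:
  delta_pos:
    - [20,-1,0]
    - [20,-1,0]
    - [20,-0.6,0]
    - [12.8,0,0]
    - [0,0,0]
    - [0,0,0]
    - [0,0,15]
    - [0,0,12]
    - [0,0,0]
  twist:
    - [0,0,0]
    - [0,0,0]
    - [0,0,0]
    - [0,0,0]
    - [0,0,0.124]
    - [0,0,0]
    - [0,0,0]
    - [0,0,0]
    - [0,0,0]
  claw: [0,0,0,0,0,0,0,0,0]

```text
clock: 13.0
ee_pos: [0.5551, -0.0415, 0.1115]
eef_rot: [179.8, 0.0, -98.2]
ft_force: [-0.2, -0.5, -0.3]
opening: 0.0424
grasp_force: 0.0
```

>>> move_arm:
  delta_pos:
    - [0,0,6]
    - [0,0,6]
    - [0,0,6]
    - [0,0,4]
    - [0,0,3]
    - [0,0,0]
  twist:
    - [0,0,0]
    - [0,0,0]
    - [0,0,0]
    - [0,0,0]
    - [0,0,0]
    - [0,0,0]
  claw: [0,0,0,0,0,0]

```text
clock: 13.6
ee_pos: [0.5566, -0.0423, 0.0893]
eef_rot: [180.0, -0.0, -98.3]
ft_force: [-0.4, 0.7, -0.2]
opening: 0.0426
grasp_force: 0.0
```

>>> move_arm:
  delta_pos:
    - [0,0,2]
    - [0,0,2]
    - [0,0,2]
    - [0,0,1]
  twist:
    - [0,0,0]
    - [0,0,0]
    - [0,0,0]
    - [0,0,0]
  claw: [0,0,0,0]

```text
clock: 14.0
ee_pos: [0.5567, -0.0424, 0.0825]
eef_rot: [180.0, -0.0, -98.3]
ft_force: [0.1, 0.5, 0.1]
opening: 0.0427
grasp_force: 0.0
```

>>> move_arm:
  delta_pos:
    - [0,0,1]
    - [0,0,1]
    - [0,0,1]
  twist:
    - [0,0,0]
    - [0,0,0]
    - [0,0,0]
  claw: [0,0,0]

```text
clock: 14.3
ee_pos: [0.5568, -0.0424, 0.0797]
eef_rot: [-180.0, -0.0, -98.3]
ft_force: [-0.2, -0.3, -0.8]
opening: 0.0428
grasp_force: 0.0
```

>>> move_arm:
  delta_pos:
    - [0,0,1]
    - [0,0,1]
    - [0,0,1]
  twist:
    - [0,0,0]
    - [0,0,0]
    - [0,0,0]
  claw: [0,0,0]

```text
clock: 14.6
ee_pos: [0.5568, -0.0424, 0.077]
eef_rot: [-180.0, -0.0, -98.3]
ft_force: [-1.0, 0.6, 3.9]
opening: 0.043
grasp_force: 1.9
```

>>> move_arm:
  delta_pos:
    - [0,0,1]
    - [0,0,1]
  twist:
    - [0,0,0]
    - [0,0,0]
  claw: [0,0]

```text
clock: 14.8
ee_pos: [0.557, -0.0424, 0.0762]
eef_rot: [-179.9, -0.0, -98.3]
ft_force: [-8.0, 3.3, 21.1]
opening: 0.0429
grasp_force: 10.5
```

>>> move_arm:
  delta_pos:
    - [0,0,-0.8]
    - [0,0,0]
    - [0,0,0]
    - [0,0,0]
    - [0,0,0]
    - [0,0,0]
    - [0,0,0]
    - [0,0,0]
    - [0,0,0]
    - [0,0,0]
  twist:
    - [0,0,0]
    - [0,0,0.07]
    - [0,0,0.07]
    - [0,0,0.07]
    - [0,0,0.07]
    - [0,0,0.07]
    - [0,0,0.07]
    - [0,0,0.07]
    - [0,0,0.07]
    - [0,0,0]
  claw: [0,0,0,0,0,0,0,0,0,0]

```text
clock: 15.8
ee_pos: [0.5572, -0.0435, 0.0764]
eef_rot: [-179.9, -0.1, -130.6]
ft_force: [-1.4, -3.4, 6.3]
opening: 0.0426
grasp_force: 5.7
```

Run:
```python
from cell import env
o=env.observe();print(o["ee_pos"],o["eef_rot"],o["ft_force"],o["wrist_torque"],o["q"])
```

```text
[ 0.55721153 -0.04353349  0.07638183] [-1.79868949e+02 -6.50532303e-02 -1.30590946e+02] [-1.43881017 -3.38738852  6.28441469] [-0.78849397  0.44319707  0.10114595] [-17.80871981  -0.25759577 -14.61402487  75.547934    -0.11072484
 -67.21794106]
```

>>> move_arm:
  delta_pos:
    - [0,0,0.2]
    - [0,0,0]
    - [0,0,0]
    - [0,0,0]
    - [0,0,0]
  twist:
    - [0,0,0.07]
    - [0,0,0.07]
    - [0,0,0.07]
    - [0,0,0.07]
    - [0,0,0.07]
  claw: [0,0,0,0,0]

```text
clock: 16.3
ee_pos: [0.5569, -0.0437, 0.0763]
eef_rot: [-179.9, -0.1, -150.7]
ft_force: [-4.3, -4.7, 9.7]
opening: 0.0427
grasp_force: 7.8
```

>>> move_arm:
  delta_pos:
    - [0,0,0]
    - [0,0,0]
  twist:
    - [0,0,0.06]
    - [0,0,0]
  claw: [0,0]

```text
clock: 16.5
ee_pos: [0.557, -0.0436, 0.0764]
eef_rot: [-179.9, -0.0, -154.1]
ft_force: [-3.8, -4.2, 9.1]
opening: 0.0424
grasp_force: 6.8
```

>>> move_arm:
  delta_pos:
    - [0,0,0.2]
    - [0,0,0]
  twist:
    - [0,0,0.06]
    - [0,0,0]
  claw: [0,0]

```text
clock: 16.7
ee_pos: [0.557, -0.0436, 0.0763]
eef_rot: [-179.8, -0.0, -157.5]
ft_force: [-4.8, -4.0, 11.0]
opening: 0.0425
grasp_force: 7.4
```

>>> move_arm:
  delta_pos:
    - [0,0,0.2]
    - [0,0,0]
  twist:
    - [0,0,0.06]
    - [0,0,0]
  claw: [0,0]

```text
clock: 16.9
ee_pos: [0.557, -0.0437, 0.0763]
eef_rot: [-179.8, -0.0, -160.9]
ft_force: [-6.0, -5.0, 10.6]
opening: 0.0425
grasp_force: 8.0
```

>>> move_arm:
  delta_pos:
    - [0,0,0]
    - [0,0,0]
  twist:
    - [0,0,0.06]
    - [0,0,0]
  claw: [0,0]

```text
clock: 17.1
ee_pos: [0.557, -0.0437, 0.0763]
eef_rot: [-179.8, -0.0, -164.4]
ft_force: [-5.4, -5.5, 11.5]
opening: 0.0428
grasp_force: 8.0
```

>>> move_arm:
  delta_pos:
    - [0,0,0]
    - [0,0,0]
  twist:
    - [0,0,0.06]
    - [0,0,0]
  claw: [0,0]

```text
clock: 17.3
ee_pos: [0.557, -0.0437, 0.0763]
eef_rot: [-179.8, 0.0, -167.8]
ft_force: [-5.7, -4.9, 11.5]
opening: 0.0428
grasp_force: 8.2
```

>>> move_arm:
  delta_pos:
    - [0,0,0]
    - [0,0,0]
  twist:
    - [0,0,0.06]
    - [0,0,0]
  claw: [0,0]

```text
clock: 17.5
ee_pos: [0.5569, -0.0437, 0.0761]
eef_rot: [-179.8, 0.0, -171.3]
ft_force: [-4.6, -3.7, 10.1]
opening: 0.043
grasp_force: 7.5
```

>>> move_arm:
  delta_pos:
    - [0,0,0]
    - [0,0,0]
  twist:
    - [0,0,0.06]
    - [0,0,0]
  claw: [0,0]

```text
clock: 17.7
ee_pos: [0.5566, -0.0435, 0.0754]
eef_rot: [-179.9, -0.0, -174.7]
ft_force: [-4.7, -4.8, 6.1]
opening: 0.0427
grasp_force: 6.1
```

>>> move_arm:
  delta_pos:
    - [0,0,0]
    - [0,0,0]
  twist:
    - [0,0,0.06]
    - [0,0,0]
  claw: [0,0]

```text
clock: 17.9
ee_pos: [0.5563, -0.0434, 0.075]
eef_rot: [-179.9, -0.1, -178.1]
ft_force: [-4.6, -5.1, 2.8]
opening: 0.0424
grasp_force: 4.4
```

The force has fallen and the tool is sinking, so the stud is over the catch. I'll press it down.

>>> move_arm:
  delta_pos:
    - [0,0,1.5]
    - [0,0,1.5]
    - [0,0,1.5]
  twist:
    - [0,0,0]
    - [0,0,0]
    - [0,0,0]
  claw: [0,0,0]

```text
clock: 18.2
ee_pos: [0.5568, -0.0434, 0.0712]
eef_rot: [-179.9, 0.0, -178.0]
ft_force: [-4.8, -3.3, 8.6]
opening: 0.0427
grasp_force: 5.6
```

>>> move_arm:
  delta_pos:
    - [0,0,1.5]
    - [0,0,1.5]
    - [0,0,1]
  twist:
    - [0,0,0]
    - [0,0,0]
    - [0,0,0]
  claw: [0,0,0]

```text
clock: 18.5
ee_pos: [0.5569, -0.0434, 0.0673]
eef_rot: [-179.9, 0.0, -178.0]
ft_force: [-7.1, -2.4, 16.9]
opening: 0.0428
grasp_force: 9.4
```

>>> move_arm:
  delta_pos:
    - [0,0,1]
    - [0,0,0]
  twist:
    - [0,0,0]
    - [0,0,0]
  claw: [0,0]

```text
clock: 18.7
ee_pos: [0.5569, -0.0434, 0.0673]
eef_rot: [-179.9, 0.0, -178.0]
ft_force: [-8.6, -2.8, 16.0]
opening: 0.0426
grasp_force: 9.6
```

>>> move_arm:
  delta_pos:
    - [0,0,0.8]
    - [0,0,0]
  twist:
    - [0,0,0]
    - [0,0,0]
  claw: [0,0]

```text
clock: 18.9
ee_pos: [0.557, -0.0434, 0.0672]
eef_rot: [-179.9, 0.1, -178.0]
ft_force: [-11.5, -2.4, 22.7]
opening: 0.0428
grasp_force: 12.4
```

>>> move_arm:
  delta_pos:
    - [0,0,-1.5]
    - [0,0,0]
    - [0,0,-3]
    - [0,0,-8]
    - [0,0,-15]
    - [0,0,-25]
    - [0,0,-30]
    - [-30,0,-20]
    - [-30,0,0]
    - [-30,0,0]
    - [0,0,0]
    - [0,0,0]
  twist:
    - [0,0,-0.03]
    - [0,0,-0.04]
    - [0,0,0]
    - [0,0,0]
    - [0,0,0]
    - [0,0,0]
    - [0,0,0]
    - [0,0,0]
    - [0,0,0]
    - [0,0,0]
    - [0,0,0]
    - [0,0,0]
  claw: [0,0,0,0,0,0,0,0,0,0,0,0]

```text
clock: 20.1
ee_pos: [0.6463, -0.0328, 0.1672]
eef_rot: [180.0, -0.0, -174.0]
ft_force: [-0.1, 0.3, 1.2]
opening: 0.0429
grasp_force: 0.0
```

Run:
```python
from cell import env
import cv2
o=env.observe();print(o["ee_pos"],o["ft_force"])
a=env.grab_frame("scene")["color"][60:320,80:360,::-1];
cv2.imwrite("pics/end.png",cv2.resize(a,None,fx=2.3,fy=2.3,interpolation=cv2.INTER_CUBIC))
```

```text
[ 0.64631913 -0.03279073  0.16723836] [-0.09936891  0.3307638   1.23341613]
```

View pics/end.png

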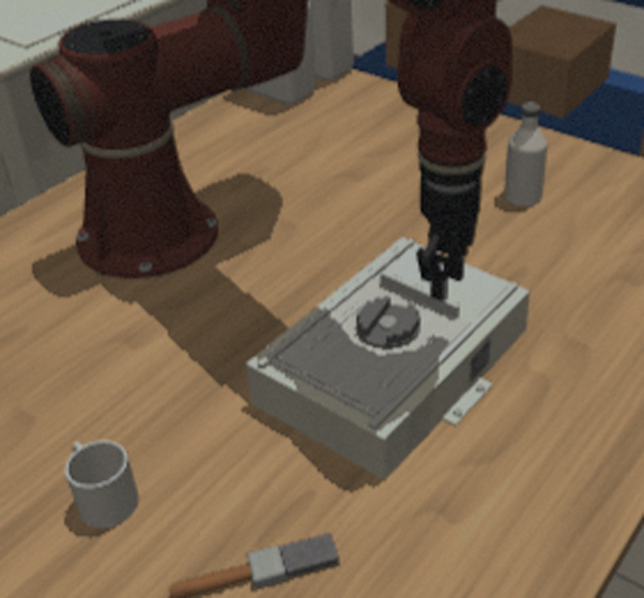

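The picture shows the hatch shut, and the stud turned and sitting low at about (388,322). The bottle, cup and brush haven't moved, and the gripper is clear of everything.

```bash
python3 -c "
from cell import env
print(env.hand_in())"
```

```text
the job is handed in; nothing more can be done
None
```

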